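# Seat the row of purple keycaps

## Task

On one half of the split keyboard the five purple keycaps of the middle row only sit loosely on their switches and stand a little proud of the white caps. Start at either end of that row and work along it to the other end with the fingertips, pressing each purple cap down, without undue force, until all five are fully seated. Pick nothing up, leave the keyboard lying where it is, and do not disturb the other things on the bench.

Things in the scene. Friction and masses are not known exactly. Their poses are not given: they have to be found in the camera images.
- keyboard: keyboard half being fitted with caps, loose, about 125 x 100 mm, 0.4 to 0.65 kg. Origin: underside, below the middle key of the middle row; x to the far row (away from the 3 thumb keys), y along the rows to the little-finger end, z up. 5 columns x 3 rows at 19 mm, columns staggered. White caps seated, tops 26.4 mm over the bench. Every key springs down 4 mm under 0.4 to 0.7 N and returns
- cap1_top (a point): centre of the 14 mm square top of purple cap 1 (little-finger (outer) end of the row), over x -6, y 38.1 mm of the keyboard. Cap 18 mm square below, 7.8 mm tall, 1 mm from its neighbours. Key up: top 29.4 to 30.4 mm over the bench at first, 26.4 mm once seated; key held down and cap seated: 22.4 mm, a hard stop
- cap1 (a joint): how far purple cap 1 is pushed onto its switch stem, in m: 0 to 0.001 at first, 0.004 fully seated. Pressed from above, the key goes down 4 mm on its light spring, then the cap slides onto the stem against about 3 N of friction and stays where it was pushed to
- cap2_top (a point): centre of the 14 mm square top of purple cap 2 (ring-finger column), over x 3, y 19.05 mm of the keyboard. Cap 18 mm square below, 7.8 mm tall, 1 mm from its neighbours. Key up: top 29.4 to 30.4 mm over the bench at first, 26.4 mm once seated; key held down and cap seated: 22.4 mm, a hard stop
- cap2 (a joint): how far purple cap 2 is pushed onto its switch stem, in m: 0 to 0.001 at first, 0.004 fully seated. Pressed from above, the key goes down 4 mm on its light spring, then the cap slides onto the stem against about 3 N of friction and stays where it was pushed to
- cap3_top (a point): centre of the 14 mm square top of purple cap 3 (middle-finger column), over x 8, y 0 mm of the keyboard. Cap 18 mm square below, 7.8 mm tall, 1 mm from its neighbours. Key up: top 29.4 to 30.4 mm over the bench at first, 26.4 mm once seated; key held down and cap seated: 22.4 mm, a hard stop
- cap3 (a joint): how far purple cap 3 is pushed onto its switch stem, in m: 0 to 0.001 at first, 0.004 fully seated. Pressed from above, the key goes down 4 mm on its light spring, then the cap slides onto the stem against about 3 N of friction and stays where it was pushed to
- cap4_top (a point): centre of the 14 mm square top of purple cap 4 (index-finger column), over x 4, y -19.05 mm of the keyboard. Cap 18 mm square below, 7.8 mm tall, 1 mm from its neighbours. Key up: top 29.4 to 30.4 mm over the bench at first, 26.4 mm once seated; key held down and cap seated: 22.4 mm, a hard stop
- cap4 (a joint): how far purple cap 4 is pushed onto its switch stem, in m: 0 to 0.001 at first, 0.004 fully seated. Pressed from above, the key goes down 4 mm on its light spring, then the cap slides onto the stem against about 3 N of friction and stays where it was pushed to
- cap5_top (a point): centre of the 14 mm square top of purple cap 5 (inner end of the row, next to the controller board), over x 1, y -38.1 mm of the keyboard. Cap 18 mm square below, 7.8 mm tall, 1 mm from its neighbours. Key up: top 29.4 to 30.4 mm over the bench at first, 26.4 mm once seated; key held down and cap seated: 22.4 mm, a hard stop
- cap5 (a joint): how far purple cap 5 is pushed onto its switch stem, in m: 0 to 0.001 at first, 0.004 fully seated. Pressed from above, the key goes down 4 mm on its light spring, then the cap slides onto the stem against about 3 N of friction and stays where it was pushed to
- bare_half: bystander: the other, mirrored half of the keyboard, still without caps (bare black switches with brown stems), about 125 x 100 mm, 20 mm tall; origin on the underside, below the centre of its middle row
- solder_spool: bystander: standing spool of solder wire with teal flanges, 60 mm across, 42 mm tall; origin at the centre of its underside
- cap_tray: bystander: open grey tray of spare caps, 75 x 110 x 22 mm; origin at the centre of its underside
- flush_cutters: bystander: flush cutters with red handles lying flat, about 140 x 60 x 13 mm; origin on the underside at the joint of the jaws, handles towards its -y

How it is judged:
On the way, in this order (a step that is already met when the one before it is completed fails the run):
1. one of the two caps at an end of the row is seated first, while the middle cap and the two at the other end still stand proud (((value of joint any of cap1, cap2 above 0.003 m and not (value of joint cap3 above 0.003 m) and not (value of joint cap4 above 0.003 m) and not (value of joint cap5 above 0.003 m)) or (value of joint any of cap5, cap4 above 0.003 m and not (value of joint cap3 above 0.003 m) and not (value of joint cap2 above 0.003 m) and not (value of joint cap1 above 0.003 m)))), for 0.1 s.
2. the work has come along to the middle cap: it is seated while a cap at an end of the row is still to be done (value of joint cap3 above 0.003 m and (not (value of joint cap1 above 0.003 m) or not (value of joint cap5 above 0.003 m))), for 0.1 s.
At the end, for the whole second after the job is handed in: All five purple caps are pushed at least 3 mm of their 4 mm onto the stems (within 1 mm of fully seated), the keyboard lies flat and at rest within 20 mm of where it was, and the bare half, spool, tray and cutters are within 15 mm of where they were (value of joint each of cap1, cap2, cap3, cap4, cap5 above 0.003 m and distance of keyboard from where it was at the start of the episode below 0.02 m and height (world z) of keyboard below 0.004 m and angle between keyboard's own z axis and vertical below 0.05 rad and linear speed of keyboard below 0.01 m/s and distance of each of bare_half, solder_spool, cap_tray, flush_cutters from where it was at the start of the episode below 0.015 m); the robot touches nothing.
It fails at once if the keyboard is lifted (10 mm) or tipped up (about 9 degrees) (height (world z) of keyboard above 0.01 m or angle between keyboard's own z axis and vertical above 0.15 rad).
It fails at once if the keyboard is pushed more than 30 mm out of place (distance of keyboard from where it was at the start of the episode above 0.03 m).
It fails at once if a bystander is lifted (10 mm) (height (world z) of any of bare_half, solder_spool, cap_tray, flush_cutters above 0.01 m).
It fails at once if a bystander is pushed more than 15 mm out of place (distance of any of bare_half, solder_spool, cap_tray, flush_cutters from where it was at the start of the episode above 0.015 m).
It fails at once if the keyboard is leaned on with more than 40 N (contact force between any of the fingers, the arm and keyboard above 40 N).
It also fails if it takes over 45 s, if anything falls off the work surface, if the arm or the gripper's body presses on something with over 40 N, if the wrist force passes 120 N, or if a joint passes its speed limit or range.

## Robot

A 6-joint arm with a two-finger parallel gripper is mounted at the origin on the work surface. World frame = base frame: x ahead of the robot, y to its left, z up, the work surface at z = 0. Lengths are in m, angles in rad, forces in N, time in s.
With the tool pointing down it reaches from about 0.275 to 0.975 m from the base axis. Payload 8.4 kg.
Tool frame: the origin (TCP) lies on the mounting face of the last link; the fingertips stand 190 mm ahead of it and the grasp point (between the pads) lies 171 mm ahead of it; z points along the fingers, y is the line along which they close (so a half turn about z gives the same grasp; the last joint's range is limited). The gripper opens to 92 mm and grips with 3 to 60 N. Pads are 20 mm wide; open, the fingers measure 128 mm over their backs; the gripper's body (75 mm by 189 mm) begins 69 mm behind the grasp point.
Start: joints at [-1.15, 0.353, 1.633, -0, 1.155, -0.002], TCP at [0.256, -0.57, 0.405] pointing down, gripper open.
Joint ranges: [-2.63, 2.63], [-0.92, 2.1], [0.06, 2.66], [-1.3, 4.44], [0, 2.69], [-3.02, 3.02]. Speed limits (rad/s): [2.22, 2.22, 2.79, 3.14, 3.14, 3.14].

## Interface

Orientations are given as a 3x3 rotation matrix whose columns are the frame's x, y, z axes.
In Python, from station import r gives the robot as it stands. The module is installed in compiled form; this text tells all that it offers.
- The arm moves only by the tool send_rows, never from a script. Its argument "plan" is a list of rows, each a list of 2 entries, a list of its own where there are three numbers: the shift along the tool's x, y, z in cm, then the turn, a rotation vector about the tool's x, y, z in rad. In form: [[[x, y, z], [ax, ay, az]], ...]. A call has 1 to 20 rows; each row shifts and turns the commanded pose from where the row before left it, along the tool's axes as they then stand; what a row does not reach is not made up. A row lasts 1/8 s, in which the tool goes at most 62.5 mm and 10.7 degrees, less where a joint would pass 70% of its speed; a pose out of reach is approached as far as the arm can. A call is refused whole if a number of a shift passes 6.25 or a number of a turn 0.188, either way. A call with a gripper value outside its range is refused whole. "jaw" is the finger opening in cm, from 0 to 9.19, set as the call begins (left out, the last holds). The fingers move at their own pace and stop on an object; "newtons" is the grip in N (left out, the last holds). Time passes only in rows, so rows that do not move let the fingers close. It gives the time, the measured TCP pose, the force, the opening and the grip force at its end, in the units of the state.
- r.sense(): the state, without advancing time (a new reading comes with each control period).
- r.read_camera(name): name is "scene" or "top" or "wrist"; returns (picture, depth): 480x640x3 uint8, red, green, blue; 480x640 float32, m along the optical axis (not along the pixel's ray), 0 where there is no reading.
- r.camera_info(name): a dict with "fov_y" (degrees; the focal length in pixels is half the picture's height over the tangent of half this angle, whatever the lens; pixels are square), "cx", "cy" (the principal point, pixels), "eye" and "attitude" of the camera in the world; the wrist camera has in their place "mount" (4x4, takes a point from camera to tool coordinates, whose origin is the TCP and whose axes are the flange's). Camera axes: x right, y up, looking along -z (the intrinsics and any distortion apply to the point x, -y, -z); pixel columns grow to the right and rows downward; lengths in m; the calibration is good to about 2 mm. A picture is of the moment at which its call begins: read the wrist's pose just before it. camera_info takes no time and is no camera call.
- r.sign_off(): hands the job in; it is judged then, once.
The state is a dict: "time": time; "joint_pos": joint angles; "qd": joint speeds; "tau": joint torques, N m; "eef_pos": TCP position; "tcp_rot": TCP orientation; "ft_force": force on the tool from outside, world axes, zero at the start; "moment": the same for the moment, N m; "grip_width": finger opening in m; "finger_force": force on a finger pad.
Only numpy, scipy, OpenCV 4.12 (cv2) and the standard library are available. Lean on these libraries where they do the work, as an engineer would, in place of code of your own. Each camera call takes 0.05 s, during which the arm holds its last target. There are 200 camera calls.

## Working session

There is one attempt and no reset: what is moved stays moved. The work goes in short steps, Python scripts to look and compute and a tool call to move; the robot and the scene stay as the last step left them, time stands still between calls to the robot, and variables do not carry over. Pictures are saved under pics/ and viewed, at most 10 in all, crops included, and the job is handed in when it is done.

Besides the shell and the picture viewer there is one more tool, called by a JSON object that holds its "op" and its "data", one argument or row to a line. send_rows: Moves the arm, as the interface text tells. Its arguments: {"type":"object","properties":{"plan":{"type":"array","items":{"type":"array"}},"jaw":{"type":"number"},"newtons":{"type":"number"}},"required":["plan"]}

```bash
mkdir -p pics; cat > h.py <<'E'
import numpy as np, cv2
from station import r
def cast(name,uv,z,info=None):
    i=r.camera_info(name); f=240/np.tan(np.radians(i['fov_y'])/2)
    R=np.array(i['attitude']);e=np.array(i['eye'])
    uv=np.atleast_2d(uv).astype(float)
    d=np.c_[(uv[:,0]-i['cx'])/f,-(uv[:,1]-i['cy'])/f,-np.ones(len(uv))]@R.T
    return e+d*((z-e[2])/d[:,2])[:,None]
def purple(im):
    h=cv2.cvtColor(im,cv2.COLOR_RGB2HSV)
    return cv2.inRange(h,(120,60,40),(165,255,255))
E
python3 - <<'E'
from h import *
for n in ['top','scene']:
    print(n,r.camera_info(n))
    p,d=r.read_camera(n); cv2.imwrite(f'pics/{n}0.png',p[:,:,::-1])
    m=purple(p); k,l,s,c=cv2.connectedComponentsWithStats(m)
    for j in range(1,k):
        if s[j,4]>15: print(s[j],c[j].round(1),cast(n,c[j],.03).round(4))
print(r.camera_info('wrist'));print(r.sense())
E
```

```text
top {'fov_y': 46.32472807354112, 'cx': 317.04965357127264, 'cy': 246.42609903499203, 'eye': array([ 0.55744317, -0.00949089,  1.08842914]), 'attitude': array([[-0.02461644,  0.99671952, -0.07709885],
       [-0.99937049, -0.02650594, -0.0235807 ],
       [-0.02554692,  0.07646984,  0.99674456]])}
[  0  69  34  45 576] [14.5 93.4] [[0.956  0.6015 0.03  ]]
[  7 127  33  68 892] [ 22.7 160.4] [[0.822 0.583 0.03 ]]
[ 19 200  49  46 601] [ 48.2 223.9] [[0.6966 0.5313 0.03  ]]
[399 299  29  13 256] [413. 305.] [[ 0.5248 -0.1611  0.03  ]]
[379 301  19  14 163] [388.  307.5] [[ 0.5212 -0.1143  0.03  ]]
scene {'fov_y': 54.18539322233867, 'cx': 323.4375379773724, 'cy': 242.08655273862382, 'eye': array([ 1.11909974, -0.39860113,  0.73234912]), 'attitude': array([[ 0.64563625, -0.55125232,  0.52846448],
       [ 0.76363979,  0.46348412, -0.44948497],
       [ 0.00284474,  0.6937603 ,  0.72020036]])}
[487 160  38  28 401] [503.8 177.5] [[0.718  0.5102 0.03  ]]
[538 174  47  37 422] [561.5 192.1] [[0.8363 0.5668 0.03  ]]
[598 212  42  11 323] [619.4 217.1] [[0.964  0.5865 0.03  ]]
[205 249  43  30
[... 572 characters left out ...]
2247e-05,
        1.15516775e+00, -2.38214830e-03]), 'qd': array([-0.001295  , -0.00212006, -0.00111482,  0.00061643, -0.00050001,
        0.00244793]), 'tau': array([-1.61123889e-04, -5.94905341e+01, -3.34928370e+01,  6.99065672e-02,
        1.82862359e-02, -3.48598769e-05]), 'eef_pos': array([ 0.25636077, -0.56977257,  0.40403499]), 'tcp_rot': array([[ 9.11943596e-01,  4.10315249e-01, -5.23030433e-04],
       [ 4.10315581e-01, -9.11942926e-01,  1.10581667e-03],
       [-2.32404620e-05, -1.22304997e-03, -9.99999252e-01]]), 'ft_force': array([1.08650003, 1.4614181 , 0.7956772 ]), 'moment': array([-0.00413558,  0.00547775,  0.01348967]), 'finger_force': 0.0, 'grip_width': 0.09206010897837559}
```

```bash
python3 - <<'E'
import cv2
p=cv2.imread('pics/top0.png');cv2.imwrite('pics/top1.png',cv2.resize(p[190:400,250:530],None,fx=2.85,fy=2.85,interpolation=cv2.INTER_CUBIC))
E
```

```text
(no output)
```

View pics/top0.png

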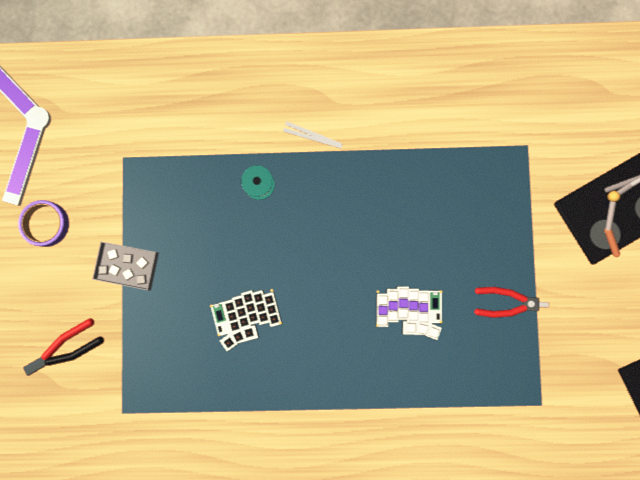

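View pics/top1.png

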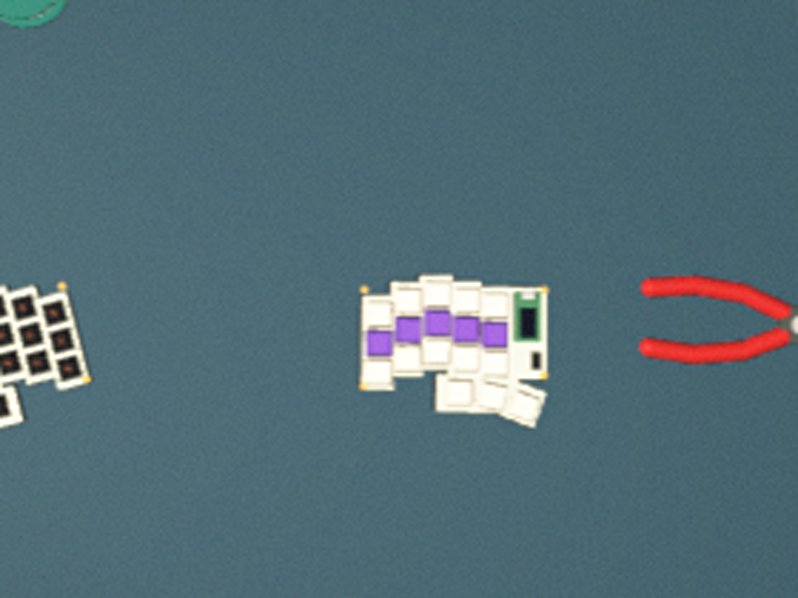

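The top view shows the keyboard half at about pixel (409, 307). The purple row runs along world y, with cap 1 at the left and the controller board on the right. The cutters' handles are about 35 px further right. Next I move the wrist camera over it.

{"op": "send_rows", "data": {
  "plan": [
    [[5, -2.8, 0.6], [0, 0, 0]],
    [[5, -2.8, 0.6], [0, 0, 0]],
    [[5, -2.8, 0.6], [0, 0, 0]],
    [[5, -2.8, 0.6], [0, 0, 0]],
    [[5, -2.8, 0.6], [0, 0, 0]],
    [[5, -2.8, 0.6], [0, 0, 0]],
    [[5, -2.8, 0.6], [0, 0, 0]],
    [[5, -2.8, 0.6], [0, 0, 0]],
    [[0, 0, 0], [0, 0, -0.164]],
    [[0, 0, 0], [0, 0, -0.164]],
    [[0, 0, 0], [0, 0, -0.164]],
    [[0, 0, 0], [0, 0, -0.164]],
    [[0, 0, 0], [0, 0, -0.164]],
    [[0, 0, 0], [0, 0, -0.164]],
    [[0, 0, 0], [0, 0, -0.164]],
    [[0, 0, 0], [0, 0, 0]],
    [[0, 0, 0], [0, 0, 0]],
    [[0, 0, 0], [0, 0, 0]]
  ]
}}

```text
time: 2.35
eef_pos: [0.5293, -0.2016, 0.3566]
tcp_rot: [[0.002, 1.0, -0.0], [1.0, -0.002, 0.0], [0.0, -0.0, -1.0]]
ft_force: [0.6, -0.7, -0.4]
grip_width: 0.0918
finger_force: 0.0
```

```bash
cat >> h.py <<'E'
def wcast(uv,z,s):
    i=r.camera_info('wrist'); f=240/np.tan(np.radians(i['fov_y'])/2)
    M=np.array(i['mount']); R=np.array(s['tcp_rot']); 
    e=R@M[:3,3]+s['eef_pos']; uv=np.atleast_2d(uv).astype(float)
    d=np.c_[(uv[:,0]-i['cx'])/f,-(uv[:,1]-i['cy'])/f,-np.ones(len(uv))]@(R@M[:3,:3]).T
    return e+d*((z-e[2])/d[:,2])[:,None]
def look(tag):
    s=r.sense(); p,d=r.read_camera('wrist'); cv2.imwrite(f'pics/{tag}.png',p[:,:,::-1])
    print('tcp',s['eef_pos'].round(4),'y',s['tcp_rot'][:,1].round(4),'z',s['tcp_rot'][:,2].round(4),'F',s['ft_force'].round(2),s['time'])
    m=purple(p); k,l,st,c=cv2.connectedComponentsWithStats(m)
    for j in range(1,k):
        if st[j,4]>60: print(st[j],c[j].round(1),wcast(c[j],.0285,s).round(4),'depth',d[int(c[j][1]),int(c[j][0])])
E
python3 -c "
from h import *
look('w1')"
```

```text
tcp [ 0.5293 -0.2016  0.3566] y [ 1.e+00 -2.e-03 -2.e-04] z [-2.e-04  1.e-04 -1.e+00] F [ 0.59 -0.73 -0.38] 2.35
[291  87  23  25 545] [302.3  99. ] [[ 0.5162 -0.1053  0.0285]] depth 0.28917685
[302 114  23  24 503] [313.1 125.4] [[ 0.5242 -0.1245  0.0285]] depth 0.29590812
[308 139  22  24 482] [318.5 150.5] [[ 0.5283 -0.1434  0.0285]] depth 0.29867417
[302 164  22  22 463] [312.7 174.5] [[ 0.5236 -0.162   0.0285]] depth 0.30487326
[298 187  22  22 451] [308.  197.7] [[ 0.5197 -0.1806  0.0285]] depth 0.31089532
```

View pics/w1.png

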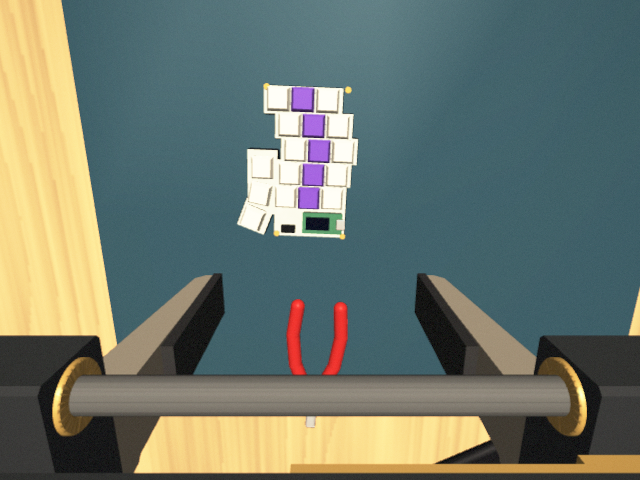

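The wrist view shows the purple row running up the image, from cap 5 at (308, 198) to cap 1 at (302, 99), yawed about 2.6°. I start at cap 5 and hover over it with closed fingers.

{"op": "send_rows", "data": {
  "plan": [
    [[1, -0.5, 2], [0, 0, 0.046]],
    [[1.08, -0.5, 2], [0, 0, 0]],
    [[0, 0, 2], [0, 0, 0]],
    [[0, 0, 2], [0, 0, 0]],
    [[0, 0, 2], [0, 0, 0]],
    [[0, 0, 2], [0, 0, 0]],
    [[0, 0, 0], [0, 0, 0]],
    [[0, 0, 0], [0, 0, 0]],
    [[0, 0, 0], [0, 0, 0]]
  ],
  "jaw": 0,
  "newtons": 10
}}

```text
time: 3.52
eef_pos: [0.5202, -0.1807, 0.2376]
tcp_rot: [[0.046, 0.999, 0.001], [0.999, -0.046, -0.0], [-0.0, 0.001, -1.0]]
ft_force: [0.1, 0.7, -0.3]
grip_width: 0.004
finger_force: 0.0
```

```bash
python3 -c "
from h import *
look('w2')"
```

```text
tcp [ 0.5202 -0.1807  0.2376] y [ 0.9989 -0.0462  0.0014] z [ 1.4e-03 -5.0e-04 -1.0e+00] F [ 0.07  0.66 -0.26] 3.525
[ 286  109   36   38 1362] [303.6 127.4] [[ 0.5161 -0.1052  0.0285]] depth 0.18077344
[ 305  149   36   37 1236] [322.3 166.7] [[ 0.5241 -0.124   0.0285]] depth 0.1856387
[ 316  188   34   35 1173] [332.3 204.8] [[ 0.5283 -0.1429  0.0285]] depth 0.19051997
[ 303  224   39   69 1885] [322.1 252.6] [[ 0.5221 -0.1677  0.0285]] depth 0.1977556
```

View pics/w2.png

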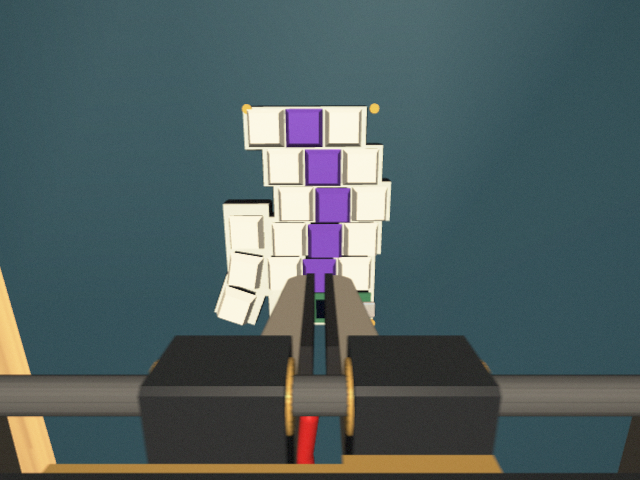

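The close view agrees with the first estimate: cap 5 lies under the fingertips at about (319, 270) and cap 4 is at (325, 240). I press cap 5 now.

{"op": "send_rows", "data": {
  "plan": [
    [[0, 0, 0.6], [0, 0, 0]],
    [[0, 0, 0.5], [0, 0, 0]],
    [[0, 0, 0.4], [0, 0, 0]],
    [[0, 0, 0.3], [0, 0, 0]],
    [[0, 0, 0.2], [0, 0, 0]],
    [[0, 0, 0.2], [0, 0, 0]],
    [[0, 0, 0.1], [0, 0, 0]],
    [[0, 0, 0], [0, 0, 0]]
  ]
}}

```text
time: 4.58
eef_pos: [0.5197, -0.1805, 0.2137]
tcp_rot: [[0.046, 0.999, -0.0], [0.999, -0.046, 0.0], [0.0, -0.0, -1.0]]
ft_force: [-1.4, 0.5, 2.4]
grip_width: 0.0004
finger_force: 0.9
```

{"op": "send_rows", "data": {
  "plan": [
    [[0, 0, 0.06], [0, 0, 0]],
    [[0, 0, 0.05], [0, 0, 0]],
    [[0, 0, 0], [0, 0, 0]],
    [[0, 0, 0], [0, 0, 0]]
  ]
}}

```text
time: 5.08
eef_pos: [0.5198, -0.1805, 0.2127]
tcp_rot: [[0.046, 0.999, -0.0], [0.999, -0.046, 0.0], [0.0, -0.0, -1.0]]
ft_force: [-2.8, 1.1, 5.0]
grip_width: 0.0009
finger_force: 2.4
```

{"op": "send_rows", "data": {
  "plan": [
    [[0, 0, 0.04], [0, 0, 0]],
    [[0, 0, 0], [0, 0, 0]],
    [[0, 0, 0], [0, 0, 0]]
  ]
}}

```text
time: 5.45
eef_pos: [0.5198, -0.1805, 0.2125]
tcp_rot: [[0.046, 0.999, -0.0], [0.999, -0.046, 0.0], [0.0, -0.0, -1.0]]
ft_force: [-3.0, 1.6, 8.1]
grip_width: -0.0001
finger_force: 3.9
```

{"op": "send_rows", "data": {
  "plan": [
    [[0, 0, -0.7], [0, 0, 0]],
    [[0, 0, -0.9], [0, 0, 0]],
    [[0.9, 0.15, 0], [0, 0, 0]],
    [[0.98, 0.14, 0], [0, 0, 0]],
    [[0, 0, 0], [0, 0, 0]],
    [[0, 0, 0], [0, 0, 0]]
  ]
}}

```text
time: 6.2
eef_pos: [0.5236, -0.1616, 0.228]
tcp_rot: [[0.045, 0.999, -0.0], [0.999, -0.045, 0.0], [0.0, -0.0, -1.0]]
ft_force: [0.7, 0.1, -0.2]
grip_width: 0.0007
finger_force: 0.0
```

```bash
python3 -c "
from h import *
look('w3')"
```

```text
tcp [ 0.5236 -0.1616  0.228 ] y [ 9.99e-01 -4.53e-02 -4.00e-04] z [-4.e-04  0.e+00 -1.e+00] F [ 0.73  0.13 -0.24] 6.2
[ 280  151   38   38 1404] [299.  169.5] [[ 0.5163 -0.1046  0.0285]] depth 0.17618458
[ 300  191   37   37 1294] [318.2 208.8] [[ 0.5243 -0.1235  0.0285]] depth 0.18120834
[ 304  229   43  103 1753] [325.8 256.2] [[ 0.5269 -0.1473  0.0285]] depth 0.18599744
```

View pics/w3.png

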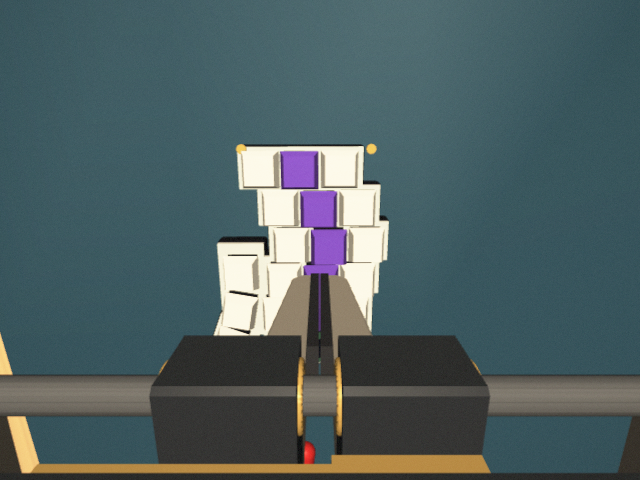

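The fingertips now cover cap 4. Cap 3 at (328, 247) is where expected, so the keyboard hasn't shifted. I press cap 4.

{"op": "send_rows", "data": {
  "plan": [
    [[0, 0, 0.4], [0, 0, 0]],
    [[0, 0, 0.4], [0, 0, 0]],
    [[0, 0, 0.3], [0, 0, 0]],
    [[0, 0, 0.2], [0, 0, 0]],
    [[0, 0, 0.15], [0, 0, 0]],
    [[0, 0, 0.15], [0, 0, 0]],
    [[0, 0, 0], [0, 0, 0]],
    [[0, 0, 0], [0, 0, 0]]
  ]
}}

```text
time: 7.25
eef_pos: [0.5235, -0.162, 0.2125]
tcp_rot: [[0.046, 0.999, -0.0], [0.999, -0.046, -0.0], [-0.0, -0.0, -1.0]]
ft_force: [-2.8, -0.4, 7.8]
grip_width: 0.0003
finger_force: 3.6
```

{"op": "send_rows", "data": {
  "plan": [
    [[0, 0, -0.7], [0, 0, 0]],
    [[0, 0, -0.9], [0, 0, 0]],
    [[0.95, 0.19, 0], [0, 0, 0]],
    [[0.97, 0.19, 0], [0, 0, 0]],
    [[0, 0, 0], [0, 0, 0]],
    [[0, 0, 0.4], [0, 0, 0]],
    [[0, 0, 0.4], [0, 0, 0]],
    [[0, 0, 0.3], [0, 0, 0]],
    [[0, 0, 0.2], [0, 0, 0]],
    [[0, 0, 0.15], [0, 0, 0]],
    [[0, 0, 0.15], [0, 0, 0]],
    [[0, 0, 0], [0, 0, 0]],
    [[0, 0, 0], [0, 0, 0]]
  ]
}}

```text
time: 8.88
eef_pos: [0.5282, -0.143, 0.2125]
tcp_rot: [[0.046, 0.999, -0.0], [0.999, -0.046, -0.0], [-0.0, -0.0, -1.0]]
ft_force: [-3.0, -0.5, 7.3]
grip_width: 0.0005
finger_force: 3.7
```

{"op": "send_rows", "data": {
  "plan": [
    [[0, 0, -0.7], [0, 0, 0]],
    [[0, 0, -0.9], [0, 0, 0]],
    [[0.95, -0.25, 0], [0, 0, 0]],
    [[0.96, -0.25, 0], [0, 0, 0]],
    [[0, 0, 0], [0, 0, 0]],
    [[0, 0, 0.4], [0, 0, 0]],
    [[0, 0, 0.4], [0, 0, 0]],
    [[0, 0, 0.3], [0, 0, 0]],
    [[0, 0, 0.2], [0, 0, 0]],
    [[0, 0, 0.15], [0, 0, 0]],
    [[0, 0, 0.15], [0, 0, 0]],
    [[0, 0, 0], [0, 0, 0]],
    [[0, 0, 0], [0, 0, 0]]
  ]
}}

```text
time: 10.5
eef_pos: [0.5241, -0.1237, 0.2125]
tcp_rot: [[0.046, 0.999, -0.0], [0.999, -0.046, -0.0], [-0.0, -0.0, -1.0]]
ft_force: [-1.9, -1.1, 7.0]
grip_width: 0.0006
finger_force: 3.6
```

{"op": "send_rows", "data": {
  "plan": [
    [[0, 0, -0.7], [0, 0, 0]],
    [[0, 0, -0.9], [0, 0, 0]],
    [[0.95, -0.45, 0], [0, 0, 0]],
    [[0.96, -0.45, 0], [0, 0, 0]],
    [[0, 0, 0], [0, 0, 0]],
    [[0, 0, 0.4], [0, 0, 0]],
    [[0, 0, 0.4], [0, 0, 0]],
    [[0, 0, 0.3], [0, 0, 0]],
    [[0, 0, 0.2], [0, 0, 0]],
    [[0, 0, 0.15], [0, 0, 0]],
    [[0, 0, 0.15], [0, 0, 0]],
    [[0, 0, 0], [0, 0, 0]],
    [[0, 0, 0], [0, 0, 0]]
  ]
}}

```text
time: 12.12
eef_pos: [0.5161, -0.1042, 0.2126]
tcp_rot: [[0.046, 0.999, 0.0], [0.999, -0.046, -0.0], [-0.0, 0.0, -1.0]]
ft_force: [-0.5, -0.9, 7.5]
grip_width: 0.0003
finger_force: 3.6
```

{"op": "send_rows", "data": {
  "plan": [
    [[0, 0, -0.7], [0, 0, 0]],
    [[0, 0, -2], [0, 0, 0]],
    [[-2, 0, -3], [0, 0, 0]],
    [[-4, 0.2, -3], [0, 0, 0]],
    [[-4, 0.2, -3], [0, 0, 0]],
    [[-4, 0.2, -2], [0, 0, 0]],
    [[0, 0, 0], [0, 0, 0]],
    [[0, 0, 0], [0, 0, 0]]
  ]
}}

```text
time: 13.12
eef_pos: [0.5151, -0.2437, 0.3486]
tcp_rot: [[0.047, 0.999, -0.001], [0.999, -0.047, 0.001], [0.001, -0.001, -1.0]]
ft_force: [0.5, 1.5, 0.0]
grip_width: 0.0004
finger_force: 0.0
```

```bash
python3 - <<'E'
from h import *
look('w4')
s=r.sense();p,d=r.read_camera('wrist')
i=r.camera_info('wrist');f=240/np.tan(np.radians(i['fov_y'])/2);M=np.array(i['mount']);R=s['tcp_rot']
m=purple(p);k,l,st,c=cv2.connectedComponentsWithStats(m)
def hz(u,v):
    D=float(np.median(d[v-2:v+3,u-2:u+3]));q=np.array([(u-i['cx'])/f*D,-(v-i['cy'])/f*D,-D])
    return R@(M[:3,:3]@q+M[:3,3])+s['eef_pos']
for j in range(1,k):
    if st[j,4]>60:
        u,v=c[j].astype(int);w=st[j,2]
        print('cap z',[hz(u+o,v)[2].round(4) for o in (-int(1.1*w),0,int(1.1*w))])
a=cv2.imread('pics/w4.png');cv2.imwrite('pics/w4c.png',cv2.resize(a[40:300,180:460],None,fx=2.2,fy=2.2))
E
```

```text
tcp [ 0.5151 -0.2437  0.3486] y [ 0.9989 -0.0467 -0.001 ] z [-1.e-03  9.e-04 -1.e+00] F [0.47 1.46 0.03] 13.125
[301  24  24  28 664] [312.6  37.6] [[ 0.516  -0.1067  0.0285]] depth 0.2746115
[314  54  23  25 575] [325.  66.] [[ 0.524  -0.1257  0.0285]] depth 0.28010064
[321  81  23  25 533] [331.6  93.4] [[ 0.528  -0.1444  0.0285]] depth 0.28395152
[316 108  22  24 514] [326.5 119.8] [[ 0.5235 -0.1628  0.0285]] depth 0.29023063
[312 134  22  23 499] [322.5 145.2] [[ 0.5198 -0.1811  0.0285]] depth 0.29369867
cap z [np.float64(0.0267), np.float64(0.0269), np.float64(0.0265)]
cap z [np.float64(0.0262), np.float64(0.027), np.float64(0.0267)]
cap z [np.float64(0.0268), np.float64(0.0265), np.float64(0.0265)]
cap z [np.float64(0.0269), np.float64(0.0268), np.float64(0.0268)]
cap z [np.float64(0.0262), np.float64(0.0265), np.float64(0.0269)]
```

View pics/w4c.png

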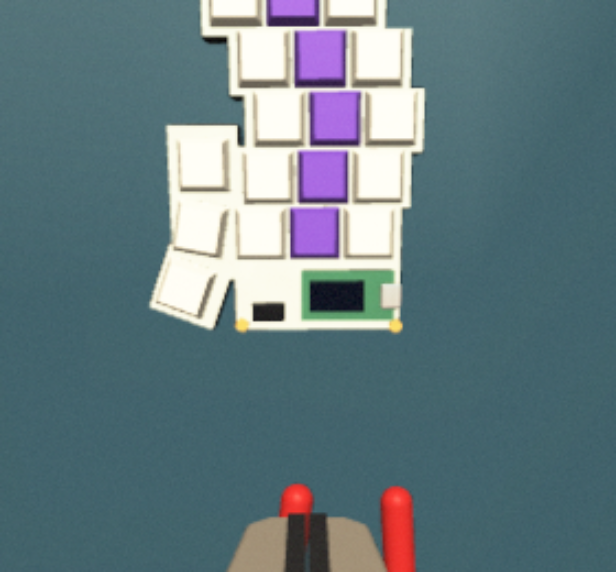

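All five purple caps are level with the white ones at about 26.7 mm; cap 5 is at (322, 145) and cap 1 at (313, 38) in the full picture. The keyboard hasn't moved and the arm is clear, so I hand the job in.

```bash
python3 -c "
from station import r
print(r.sign_off())"
```

```text
the job is handed in; nothing more can be done
None
```

I pressed all five purple caps in order from cap 5 to cap 1 and handed the job in: they measured level with the white caps, the highest steady press reading was about 8 N, and the keyboard showed no visible shift; the verdict was not returned.

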